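Slide the mould box home between the glued rails

ROBOT

A 6-joint arm with a two-finger parallel gripper is mounted at the origin on the work surface. World frame = base frame: x ahead of the robot, y to its left, z up, the work surface at z = 0. Lengths are in mm, angles in rad, forces in N, time in s.
With the tool pointing down it reaches from about 275 to 1000 mm from the base axis. Payload 8.4 kg.
Tool frame: the origin (TCP) lies on the centre line of the jaws, within the pads' length; the fingertips stand 14 mm ahead of it and the grasp point (between the pads) lies 5 mm behind it; z points along the fingers, y is the line along which they close (so a half turn about z gives the same grasp; the last joint's range is limited). The gripper opens to 85 mm and grips with 20 to 120 N. Pads are 22 mm wide; open, the fingers measure 114 mm over their backs; the gripper's body (76 mm by 85 mm) begins 54 mm behind the grasp point. The pads swing forward as they close: fully open they stand 13 mm farther back than shut.
Start: joints at [-1.261, 0.353, 1.633, -0, 1.155, -0.002], TCP at [191.731, -594.867, 245.281] pointing down, gripper open.
Joint ranges: [-2.63, 2.63], [-0.92, 2.1], [0.06, 2.66], [-1.3, 4.44], [0, 2.69], [-3.02, 3.02]. Speed limits (rad/s): [2.22, 2.22, 2.79, 3.14, 3.14, 3.14].

INTERFACE

Orientations are given as [roll, pitch, yaw] about the fixed x, y, z axes, in that order (R = Rz(yaw) Ry(pitch) Rx(roll)).
In Python, from rig import r gives the robot as it stands.
- The arm moves only by the tool step_arm, never from a script. Its argument "plan" is text: rows parted by semicolons, each of 7 numbers parted by spaces: the turn, a rotation vector about the world's x, y, z in degrees, then the shift along the world's x, y, z in mm, then the closure in counts, from 0 (fully open) to 255 (shut). In form: rx ry rz x y z hand; .... A call has 1 to 8 rows; each row is the pose to reach, as a shift and turn from the pose commanded when the call began; what a row does not reach only later rows make up. A row lasts 1/10 s, in which the tool goes at most 50 mm and 8.59 degrees, less where a joint would pass 70% of its speed; a pose out of reach is approached as far as the arm can. A call with a gripper value outside its range is refused whole. The fingers move at their own pace and stop on an object; "force" is the grip in N (left out, the last holds). Time passes only in rows, so rows that repeat a pose let the fingers close. It gives the time, the measured TCP pose, the force, the opening and the grip force at its end, in the units of the state.
- r.sense(): the state, without advancing time (a new reading comes with each control period).
- r.grab_frame(name): name is "scene" or "top" or "wrist"; returns (picture, depth): 480x640x3 uint8, red, green, blue; 480x640 float32, mm along the optical axis (not along the pixel's ray), 0 where there is no reading.
- r.get_calibration(name): a dict with "K" (3x3 intrinsics, pixels), "world_from_camera" (4x4, takes a point from camera to world coordinates). Camera axes: x right, y down, z forward; pixel columns grow to the right and rows downward; lengths in mm; the calibration is good to about 2 mm. A picture is of the moment at which its call begins: read the wrist's pose just before it. get_calibration takes no time and is no camera call; for the wrist camera it gives the pose at the moment of the call.
- r.sign_off(): hands the job in; it is judged then, once.
The state is a dict: "clock": time; "qpos": joint angles; "qvel": joint speeds; "joint_efforts": joint torques, N m; "eef_pos": TCP position; "tcp_rot": TCP orientation; "contact_force": force on the tool from outside, world axes, zero at the start; "wrist_torque": the same for the moment, N m; "opening": opening from 0.0 (shut) to 1.0 (fully open); "grasp_force": force on a finger pad.
Only numpy, scipy, OpenCV 4.12 (cv2) and the standard library are available. Lean on these libraries where they do the work, as an engineer would, in place of code of your own. Each camera call takes 0.05 s, during which the arm holds its last target. There are 200 camera calls.

TASK

Push the wooden mould box along the white bench panel and down the lane between the two freshly glued guide rails until it stands squarely home against the stop block, and leave it there. The glue has not set, so neither the box nor the robot may touch either rail: nudge the box into line before it enters. Only push it, flat on the panel, never lifting or tipping it, and leave the other things on the bench where they are.

Things in the scene. Friction and masses are not known exactly. Their poses are not given: they have to be found in the camera images.
- lane: Fixed white bench panel 540 x 360 x 12 mm. Origin: centre of its underside. x points down the lane to the stop (world +y, within 0.2 rad), y to the robot's side. Rails run from x = 20 to 240 mm, the free lane between them 120 mm wide about y = 0. A wooden stop block, 100 mm wide, 45 mm high above the panel, closes it: face at x = 215 mm. From x = -270 to 20 mm the panel is open and flat.
- rail_near: Guide rail on the robot's side of the lane: wooden batten 220 mm long, 18 mm wide, 22 mm high above the panel. Origin: centre of its underside, at (130, 69, 12) mm in the panel's frame; same axes as the panel. Nothing may touch it.
- rail_far: The same batten on the far side of the lane, origin at (130, -69, 12) mm in the panel's frame. Nothing may touch it.
- mould_box: Closed dark wooden box with strapped lid and plain sides, 110 mm long (x), 96 wide (y), 75 high; 0.4 to 0.85 kg; slides on the panel with friction. Origin: centre of its underside. It starts on the open part of the panel before the rails, up to 35 mm off the lane's centre line and up to 0.3 rad out of square. In the lane it has 12 mm free each side.
- mouth (a point): Point on the panel's top face in the middle of the lane's open mouth, between the rails' near ends.
- home (a point): Point on the panel's top face where the centre of the box's underside stands when the box is fully home against the stop (55 mm before the stop's face, on the centre line).
- jar: Bystander: glass jar with a dark metal screw lid, 56 mm across, 85 mm high. Origin: centre of its underside. Leave alone.
- skull: Bystander: small plaster skull on a round foot, 56 mm across, 80 mm high. Origin: centre of its underside. Leave alone.
- chisel: Bystander: slim hand tool with a thick handle, 170 mm long, lying flat outside the far rail. Origin: a point on its underside. Leave alone.
- offcut: Bystander: plaster offcut 50 x 32 x 26 mm lying outside the near rail. Origin: centre of its underside. Leave alone.
- tin: Bystander: metal can 74 mm across, 110 mm high, standing on the table to the robot's left. Origin: centre of its underside. Leave alone.
Not all that is in view belongs to the job. Leave any blue or turquoise look-alike of the mould_box alone.

How it is judged:
By the outcome, as a careful person would: the job done as asked, in the order asked, and still so for the second after the job is handed in, with the robot touching nothing.
It also fails if it takes over 72 s, if anything falls off the work surface, if the arm or the gripper's body presses on something with over 40 N, if the wrist force passes 120 N, or if a joint passes its speed limit or range.

## Working session

There is one attempt and no reset: what is moved stays moved. The work goes in short steps, Python scripts to look and compute and a tool call to move; the robot and the scene stay as the last step left them, time stands still between calls to the robot, and variables do not carry over. Pictures are saved under pics/ and viewed, at most 10 in all, crops included, and the job is handed in when it is done.

Besides the shell and the picture viewer there is one more tool, called by a JSON object that holds its "fn" and its "kwargs", one argument or row to a line. step_arm: Moves the arm, as the interface text tells. Its arguments: {"type":"object","properties":{"plan":{"type":"string"},"force":{"type":"number"}},"required":["plan"]}

```bash
ls; mkdir -p pics
python3 - <<'E'
from rig import r
import cv2,numpy as np
for n in("scene","top"):
    p,d=r.grab_frame(n); c=r.get_calibration(n)
    cv2.imwrite(f"pics/{n}0.png",p[:,:,::-1]); np.savez(f"{n}0.npz",p=p,d=d,K=c["K"],T=c["world_from_camera"])
    print(n,np.round(c["K"],1).tolist(),np.round(c["world_from_camera"],3).tolist())
print(r.sense())
E
```

```text
pics
scene [[611.8, 0.0, 305.1], [0.0, 611.8, 234.4], [0.0, 0.0, 1.0]] [[-0.03, 0.844, -0.536, 1106.32], [0.999, 0.018, -0.028, 69.954], [-0.014, -0.537, -0.844, 1120.204], [0.0, 0.0, 0.0, 1.0]]
top [[552.9, 0.0, 322.6], [0.0, 552.9, 238.3], [0.0, 0.0, 1.0]] [[0.004, -0.991, 0.132, 292.011], [-1.0, -0.005, -0.006, 16.302], [0.007, -0.132, -0.991, 1124.798], [0.0, 0.0, 0.0, 1.0]]
{'clock': 0.1, 'qpos': array([-1.26140783e+00,  3.53575927e-01,  1.63407685e+00,  2.45014718e-06,
        1.15519595e+00, -2.37789794e-03]), 'qvel': array([ 0.00134894, -0.00101158, -0.00162654, -0.0011409 , -0.00025503,
        0.0002375 ]), 'joint_efforts': array([-1.00492209e-03, -6.06361556e+01, -3.42817318e+01,  4.07518337e-05,
        3.81680700e-03, -2.31473997e-06]), 'eef_pos': array([ 191.59915637, -594.46769961,  244.63128066]), 'tcp_rot': array([-3.14033659e+00, -5.22713772e-06,  3.11765399e-01]), 'contact_force': array([0.6268781 , 0.24481841, 0.37378291]), 'wrist_torque': array([ 0.00887113, -0.00686155,  0.01661073]), 'grasp_force': 0.0, 'opening': 1.0001110687887291}
```

View pics/top0.png

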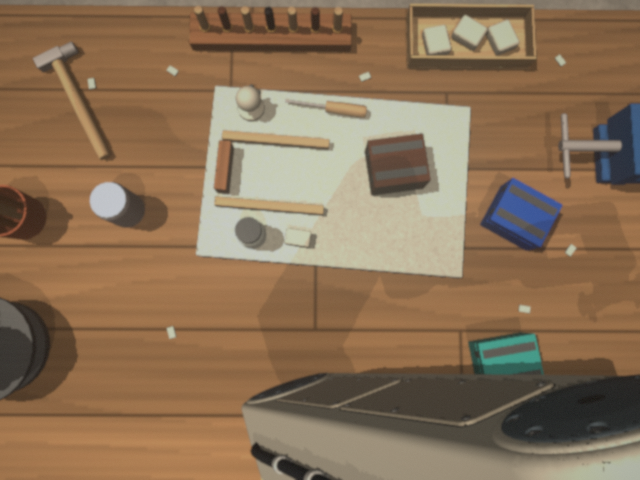

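View pics/scene0.png

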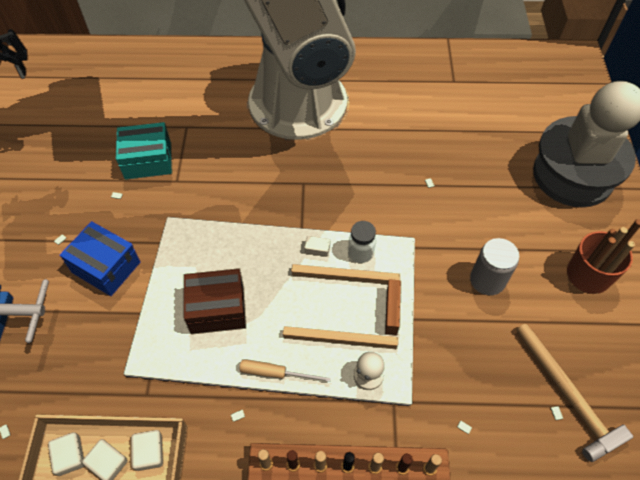

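The top view shows the panel with corners near (216,87), (470,106), (462,277) and (197,256). The box is near (398,163), the rails near (275,140) and (270,205), and the stop near (224,165). The scene view agrees. The blue and teal boxes are look-alikes. Next I'll measure from depth, by height.

```bash
cat > h.py <<'E'
import numpy as np,cv2
from rig import r
def pts(p,d,K,T):
    v,u=np.mgrid[:480,:640]; X=np.stack([(u-K[0,2])/K[0,0]*d,(v-K[1,2])/K[1,1]*d,d],-1)@T[:3,:3].T+T[:3,3]
    X[d<=0]=np.nan
    return X
def rect(m,X):
    q=X[m][:,:2].astype(np.float32); return cv2.minAreaRect(q),np.median(X[m][:,2]),len(q)
def big(m):
    n,l,s,c=cv2.connectedComponentsWithStats(m.astype(np.uint8)); return l==1+np.argmax(s[1:,4])
def ray(px,z,K,T):  # pixel outline onto plane z
    px=np.asarray(px,float).reshape(-1,2); c=np.c_[(px[:,0]-K[0,2])/K[0,0],(px[:,1]-K[1,2])/K[1,1],np.ones(len(px))]@T[:3,:3].T
    return (T[:3,3]+c*((z-T[2,3])/c[:,2])[:,None])[:,:2]
E
python3 - <<'E'
from h import *
for n in("top","scene"):
    f=np.load(n+"0.npz"); X=pts(f["p"],f["d"],f["K"],f["T"]); z=X[...,2]
    inr=(X[...,0]>300)&(X[...,0]<720)&(X[...,1]>-270)&(X[...,1]<280)
    hsv=cv2.cvtColor(f["p"],cv2.COLOR_RGB2HSV)
    dark=(f["p"].max(-1)<110)
    print(n,"panel",rect(big(inr&(abs(z-12)<5)),X))
    for lo,hi,nm in((22,48,"rails"),(48,66,"stop/mid"),(75,110,"tall")):
        N,l,s,c=cv2.connectedComponentsWithStats((inr&(z>lo)&(z<hi)).astype(np.uint8))
        for i in range(1,N):
            if s[i,4]>60: print(nm,np.round(c[i]),s[i,4],rect(l==i,X))
E
```

```text
top panel (((540.3101806640625, -2.28631591796875), (359.3550720214844, 535.3729248046875), 0.0008323293877765536), np.float64(12.113520062884277), 31992)
rails [252. 113.] 224 (((700.4685668945312, 157.05224609375), (31.333200454711914, 54.305233001708984), 10.024025917053223), np.float64(27.39505574952682), 224)
rails [342. 109.] 551 (((710.334716796875, -9.715896606445312), (138.90782165527344, 24.980342864990234), 83.35985565185547), np.float64(34.710259895123045), 551)
rails [275. 140.] 1076 (((641.3159790039062, 107.63988494873047), (219.4884490966797, 20.676664352416992), 85.55856323242188), np.float64(33.890584667451094), 1076)
rails [228. 174.] 142 (((576.0821533203125, 198.28622436523438), (23.280298233032227, 100.59530639648438), 72.41130828857422), np.float64(34.13054030321666), 142)
rails [388. 183.] 209 (((552.4338989257812, -117.4614028930664), (143.02493286132812, 70.3803939819336), 57.868568420410156), np.float64(34.89297599238557), 209)
rails [269. 205.] 1056 (((504.023681640625, 118.1710205078125), (219.87608337402344, 19.367401123046875), 85.40064239501953), np.fl
[... 2569 characters left out ...]
56278228759766), np.float64(57.257960375528), 651)
stop/mid [216. 321.] 284 (((629.2476196289062, -126.03244018554688), (24.554277420043945, 112.98963928222656), 19.4156494140625), np.float64(58.34095793531071), 284)
tall [363. 233.] 528 (((445.1465148925781, 152.177490234375), (48.38758087158203, 50.17470932006836), 65.57075500488281), np.float64(96.38954142706245), 528)
tall [213. 295.] 2781 (((583.8765869140625, -134.42710876464844), (99.10977172851562, 109.95045471191406), 7.866868495941162), np.float64(87.52639710071867), 2781)
tall [371. 359.] 305 (((705.7318115234375, 161.15480041503906), (46.349021911621094, 28.349531173706055), 89.80183410644531), np.float64(87.71084615661061), 305)
```

{"fn": "step_arm", "kwargs": {
  "plan": "0 0 -3 30 28 0 60;0 0 -6 60 56 0 60;0 0 -9 90 84 0 60;0 0 -12 120 112 0 60;0 0 -15 150 140 0 60;0 0 -18 180 168 0 60;0 0 -20 210 196 0 60;0 0 -22.4 240 224 0 60"
}}

```text
clock: 0.9
eef_pos: [432.6, -369.4, 245.1]
tcp_rot: [-3.141, 0.0, -0.081]
contact_force: [0.1, -0.6, 0.1]
opening: 0.763
grasp_force: 0.0
```

{"fn": "step_arm", "kwargs": {
  "plan": "0 0 0 32 29 0 60;0 0 0 63 57 0 60;0 0 0 95 86 0 60;0 0 0 126 114 0 60;0 0 0 158 143 0 60;0 0 0 190 171 0 60;0 0 0 220 200 0 60;0 0 0 247 228 0 60"
}}

```text
clock: 1.7
eef_pos: [679.8, -141.3, 244.8]
tcp_rot: [-3.141, 0.001, -0.079]
contact_force: [-0.7, -0.5, 0.6]
opening: 0.766
grasp_force: 0.0
```

{"fn": "step_arm", "kwargs": {
  "plan": "0 0 0 0 -2 -40 60;0 0 0 0 -2 -80 60;0 0 0 0 -2 -115 60;0 0 0 0 -2 -145 60;0 0 0 0 -2 -170 60;0 0 0 0 -2 -185 60;0 0 0 0 -2 -190 60;0 0 0 0 -2 -190 60"
}}

```text
clock: 2.5
eef_pos: [678.7, -144.9, 55.1]
tcp_rot: [-3.142, 0.001, -0.079]
contact_force: [-0.4, 0.1, 0.1]
opening: 0.761
grasp_force: 0.0
```

Run:
```python
from h import *
p,d=r.grab_frame("scene"); cv2.imwrite("pics/scene1.png",p[:,:,::-1])
c=r.get_calibration("scene"); X=pts(p,d,c["K"],c["world_from_camera"]); z=X[...,2]
print(r.sense()["eef_pos"])
m=(X[...,0]>620)&(X[...,0]<720)&(X[...,1]>-210)&(X[...,1]<-70)&(z>20)
for lo in range(20,130,10):
    q=X[m&(z>lo)&(z<lo+10)]
    if len(q): print(lo,len(q),np.round(q[:,:2].min(0)),np.round(q[:,:2].max(0)))
```

```text
[ 679.24537112 -144.99388182   55.98191817]
20 32 [622. -90.] [716. -70.]
30 59 [ 622. -115.] [716. -70.]
40 44 [ 621. -176.] [708. -70.]
50 86 [ 621. -187.] [692. -75.]
60 105 [ 622. -188.] [693. -76.]
70 88 [ 622. -188.] [693. -75.]
80 156 [ 620. -198.] [693. -75.]
90 102 [ 620. -206.] [696. -78.]
100 152 [ 666. -208.] [696. -78.]
110 123 [ 673. -209.] [699. -77.]
120 86 [ 676. -210.] [698. -76.]
```

View pics/scene1.png

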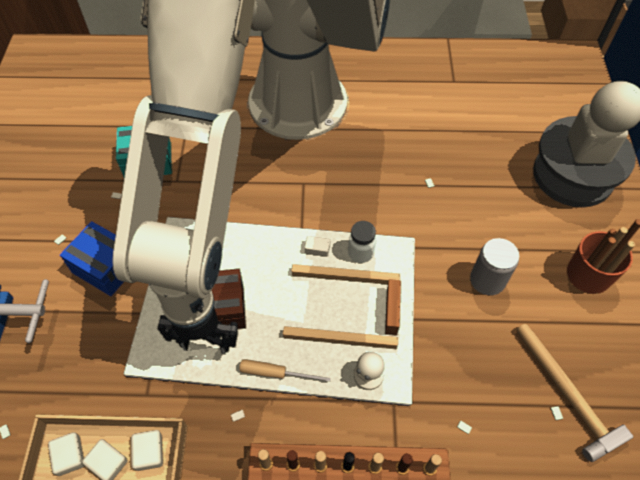

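{"fn": "step_arm", "kwargs": {
  "plan": "0 0 0 -8 0.6 0 60;0 0 0 -15 1.2 0 60;0 0 0 -20 1.6 0 60;0 0 0 -24 1.9 0 60;0 0 0 -28 2.2 0 60;0 0 0 -32 2.5 0 60;0 0 0 -36 2.8 0 60;0 0 0 -40 3.1 0 60"
}}

```text
clock: 3.35
eef_pos: [639.7, -142.3, 55.9]
tcp_rot: [3.141, -0.003, -0.079]
contact_force: [4.4, -2.3, 1.1]
opening: 0.771
grasp_force: 2.2
```

{"fn": "step_arm", "kwargs": {
  "plan": "0 0 0 -3 0.2 0 60;0 0 0 -6 0.5 0 60;0 0 0 -9 0.7 0 60;0 0 0 -12 0.9 0 60;0 0 0 -15 1.2 0 60;0 0 0 -17 1.3 0 60;0 0 0 -19 1.5 0 60;0 0 0 -19 1.5 0 60"
}}

```text
clock: 4.15
eef_pos: [620.4, -140.8, 55.8]
tcp_rot: [3.141, -0.002, -0.079]
contact_force: [3.6, -2.9, 2.0]
opening: 0.768
grasp_force: 1.8
```

```bash
cat >> h.py <<'E'
C=np.array([573.,113.]); ex=np.array([.0776,.997]); ey=np.array([-.997,.0776])
def lane(q): d=np.asarray(q)[...,:2]-C; return np.stack([d@ex+130,d@ey],-1)
def box(n,save=None):
    p,d=r.grab_frame(n); c=r.get_calibration(n)
    if save: cv2.imwrite(save,p[:,:,::-1])
    X=pts(p,d,c["K"],c["world_from_camera"]); L=lane(X)
    m=big((abs(X[...,2]-87)<7)&(L[...,0]>-230)&(L[...,0]<213)&(abs(L[...,1])<95)&(p.max(-1)<150))
    R=cv2.minAreaRect(L[m].astype(np.float32)); print(n,np.round(R[0],1),np.round(R[1],1),round(R[2],2),m.sum())
E
python3 - <<'E'
from h import *
box("scene","pics/scene2.png"); box("top","pics/top2.png"); s=r.sense(); print(s["eef_pos"],lane(s["eef_pos"]),s["contact_force"])
E
```

```text
scene [-83.   -4.8] [62.2 96.5] 3.06 918
top [-58.4 -26.7] [11.3 51. ] 1.35 136
[ 620.47320162 -140.70245001   55.8349037 ] [-119.25742221  -67.01809213] [ 2.80388884 -2.47694233  3.53788117]
```

{"fn": "step_arm", "kwargs": {
  "plan": "0 0 0 -3 0.2 0 60;0 0 0 -5 0.4 0 60;0 0 0 -5 0.4 0 60;0 0 0 10 -0.8 0 60;0 0 0 25 -2 0 60;0 0 0 35 -3 20 60;0 0 0 35 -3 65 60;0 0 0 35 -3 110 60"
}}

```text
clock: 5.05
eef_pos: [653.0, -142.5, 164.6]
tcp_rot: [-3.14, 0.005, -0.079]
contact_force: [2.0, 0.1, -0.5]
opening: 0.765
grasp_force: 0.0
```

{"fn": "step_arm", "kwargs": {
  "plan": "0 0 0 0 -40 10 60;0 0 8 0 -80 10 60;0 0 16 0 -120 10 60;0 0 24 0 -130 10 60;0 0 32 0 -130 10 60;0 0 40 -10 -130 10 60;0 0 48 -30 -130 10 60;0 0 56 -50 -130 10 60"
}}

```text
clock: 5.85
eef_pos: [603.0, -272.4, 174.2]
tcp_rot: [-3.138, 0.0, 0.904]
contact_force: [0.9, 0.4, -0.5]
opening: 0.765
grasp_force: 0.0
```

Run:
```python
from h import *
box("scene","pics/scene3.png"); box("top","pics/top3.png"); s=r.sense(); print(s["eef_pos"],s["tcp_rot"],lane(s["eef_pos"]),s["contact_force"])
```

```text
scene [-106.5   -3.4] [111.7  97.9] 0.03 2617
top [-107.2   -2.2] [111.4  97.2] 0.15 2796
[ 601.58577293 -272.39399479  174.30572662] [-3.13685113e+00  9.34949210e-04  9.00382143e-01] [-252.01955683  -58.40658961] [-0.08725321  0.23508675  0.60031435]
```

{"fn": "step_arm", "kwargs": {
  "plan": "0 0 8 -12 10 0 90;0 0 16 -25 25 -10 90;0 0 24 -40 45 -30 90;0 0 33.8 -53 60 -55 90;0 0 33.8 -53 60 -80 90;0 0 33.8 -53 60 -100 90;0 0 33.8 -53 60 -114 90;0 0 33.8 -53 60 -114 90"
}}

```text
clock: 6.75
eef_pos: [550.7, -212.6, 59.3]
tcp_rot: [-3.138, -0.001, 1.486]
contact_force: [-1.2, 0.1, 0.1]
opening: 0.65
grasp_force: 0.0
```

Run:
```python
from h import *
box("scene","pics/scene4.png"); s=r.sense(); print(s["eef_pos"],s["tcp_rot"],lane(s["eef_pos"]),s["contact_force"])
```

```text
scene [-106.5   -2.3] [110.8 100.2] 0.1 2602
[ 551.45944501 -212.95338027   60.50605335] [-3.13965773e+00 -7.35229440e-04  1.48652731e+00] [-196.6470672    -3.81804899] [0.30938142 1.18324229 0.50933441]
```

View pics/scene4.png

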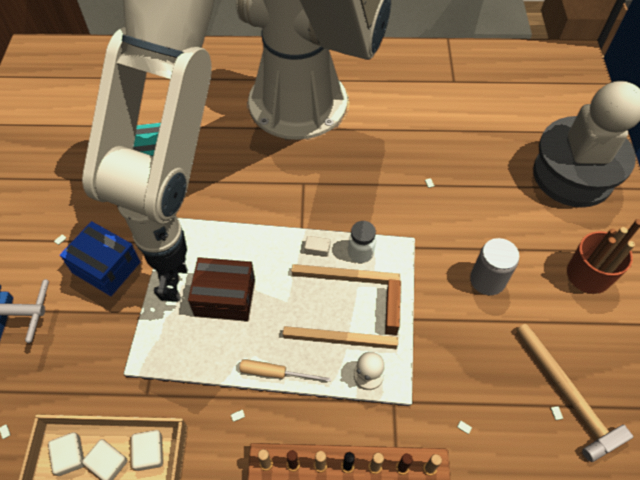

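{"fn": "step_arm", "kwargs": {
  "plan": "0 0 0.4 0.8 10 0 90;0 0 0.4 1.2 15 0 90;0 0 0.4 1.5 20 0 90;0 0 0.4 1.7 25 0 90;0 0 0.4 1.9 30 0 90;0 0 0.4 2.1 35 0 90;0 0 0.4 2.3 40 0 90;0 0 0.4 2.5 45 0 90"
}}

```text
clock: 7.6
eef_pos: [554.9, -168.8, 62.1]
tcp_rot: [3.14, 0.002, 1.496]
contact_force: [0.0, -5.7, 2.6]
opening: 0.646
grasp_force: 3.1
```

{"fn": "step_arm", "kwargs": {
  "plan": "0 0 0 0.3 5 0 90;0 0 0 0.5 10 0 90;0 0 0 0.8 15 0 90;0 0 0 1.1 20 0 90;0 0 0 1.4 25 0 90;0 0 0 1.6 28 0 90;0 0 0 1.7 30 0 90;0 0 0 1.7 30 0 90"
}}

```text
clock: 8.4
eef_pos: [556.6, -138.5, 62.1]
tcp_rot: [3.14, 0.001, 1.496]
contact_force: [0.2, -3.8, 2.7]
opening: 0.65
grasp_force: 1.9
```

Run:
```python
from h import *
box("scene","pics/scene5.png");box("top"); s=r.sense(); print(s["eef_pos"],s["tcp_rot"],lane(s["eef_pos"]),s["contact_force"])
```

```text
scene [-56.4  -2. ] [ 98.6 117.5] 89.8 2621
top [-36.6  -0.8] [96.9 76.2] 89.23 1804
[ 556.56470656 -138.47441258   61.95496105] [3.14006339e+00 6.45039490e-04 1.49544478e+00] [-121.99536811   -3.12842686] [ 0.11159349 -3.95882683  2.74563784]
```

{"fn": "step_arm", "kwargs": {
  "plan": "0 0 0 0.3 6 0 90;0 0 0 0.6 12 0 90;0 0 0 1 18 0 90;0 0 0 1.4 24 0 90;0 0 0 1.8 30 0 90;0 0 0 2.2 36 0 90;0 0 0 2.6 42 0 90;0 0 0 3 48 0 90"
}}

```text
clock: 9.3
eef_pos: [559.5, -90.9, 62.0]
tcp_rot: [3.14, 0.001, 1.495]
contact_force: [-0.8, -7.7, 5.2]
opening: 0.645
grasp_force: 4.3
```

{"fn": "step_arm", "kwargs": {
  "plan": "0 0 0 0.5 6 0 90;0 0 0 0.9 12 0 90;0 0 0 1.4 18 0 90;0 0 0 1.9 24 0 90;0 0 0 2.3 30 0 90;0 0 0 2.8 36 0 90;0 0 0 3.2 41 0 90;0 0 0 3.2 41 0 90"
}}

```text
clock: 10.1
eef_pos: [562.6, -49.2, 61.8]
tcp_rot: [3.14, 0.0, 1.495]
contact_force: [-0.5, -3.0, 2.3]
opening: 0.645
grasp_force: 1.6
```

Run:
```python
from h import *
box("scene","pics/scene6.png");box("top"); s=r.sense(); print(s["eef_pos"],s["tcp_rot"],lane(s["eef_pos"]),s["contact_force"])
```

```text
scene [34.7 -1.6] [113.   99.5] 0.9 2586
top [68.9 -0.3] [97.5 43.8] 89.48 1021
[562.41588827 -49.15331978  61.57685443] [ 3.14086636e+00 -3.11512478e-05  1.49518294e+00] [-32.48818689  -2.03073822] [ 1.41623494 -2.65205877  0.3732331 ]
```

View pics/scene6.png

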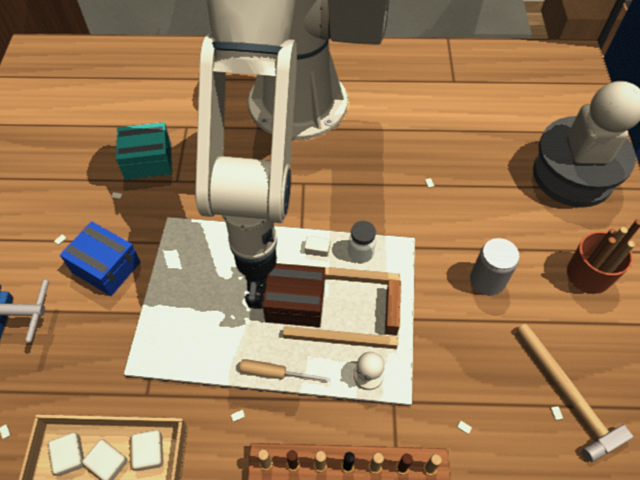

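{"fn": "step_arm", "kwargs": {
  "plan": "0 0 0 0.4 6 0 90;0 0 0 0.8 12 0 90;0 0 0 1.2 18 0 90;0 0 0 1.6 24 0 90;0 0 0 2 30 0 90;0 0 0 2.4 36 0 90;0 0 0 2.8 42 0 90;0 0 0 3.2 48 0 90"
}}

```text
clock: 11.0
eef_pos: [565.3, -1.8, 61.5]
tcp_rot: [3.141, 0.001, 1.495]
contact_force: [-1.0, -8.6, 5.5]
opening: 0.646
grasp_force: 4.2
```

{"fn": "step_arm", "kwargs": {
  "plan": "0 0 0 0.5 6 0 90;0 0 0 0.9 12 0 90;0 0 0 1.4 18 0 90;0 0 0 1.9 24 0 90;0 0 0 2.3 30 0 90;0 0 0 2.8 36 0 90;0 0 0 3.3 42 0 90;0 0 0 3.7 48 0 90"
}}

```text
clock: 11.8
eef_pos: [568.9, 46.1, 61.5]
tcp_rot: [-3.141, 0.001, 1.495]
contact_force: [-0.4, -8.8, 5.5]
opening: 0.646
grasp_force: 4.5
```

{"fn": "step_arm", "kwargs": {
  "plan": "0 0 0 0.3 4 0 90;0 0 0 0.6 8 0 90;0 0 0 0.9 12 0 90;0 0 0 1.1 14 0 90;0 0 0 1.3 16 0 90;0 0 0 1.4 18 0 90;0 0 0 1.4 18 0 90;0 0 0 1.4 18 0 90"
}}

```text
clock: 12.6
eef_pos: [570.3, 64.2, 61.5]
tcp_rot: [-3.141, 0.001, 1.495]
contact_force: [-0.2, -6.1, 5.4]
opening: 0.649
grasp_force: 3.3
```

Run:
```python
from h import *
box("scene","pics/scene7.png"); s=r.sense(); print(s["eef_pos"],s["tcp_rot"],lane(s["eef_pos"]),s["contact_force"])
```

```text
scene [150.4  -0.5] [ 98.8 109. ] 89.33 2491
[570.24990761  64.192346    61.51438322] [-3.14134790e+00  7.17029419e-04  1.49516701e+00] [81.12536179 -1.04563184] [-0.56343924 -7.18966617  4.49893721]
```

Box is at x ≈ 150, about 9 mm to go. I'll finish slowly until the force rises.

{"fn": "step_arm", "kwargs": {
  "plan": "0 0 0 0.2 2 0 90;0 0 0 0.3 4 0 90;0 0 0 0.5 6 0 90;0 0 0 0.6 7 0 90;0 0 0 0.6 8 0 90;0 0 0 0.7 9 0 90;0 0 0 0.7 9 0 90"
}}

```text
clock: 13.35
eef_pos: [570.8, 73.0, 61.5]
tcp_rot: [-3.141, 0.001, 1.495]
contact_force: [-0.9, -8.4, 5.5]
opening: 0.649
grasp_force: 4.1
```

{"fn": "step_arm", "kwargs": {
  "plan": "0 0 0 0 1 0 90;0 0 0 0.1 2 0 90;0 0 0 0.1 2 0 90"
}}

```text
clock: 13.65
eef_pos: [571.0, 75.0, 61.5]
tcp_rot: [-3.141, 0.001, 1.495]
contact_force: [-1.1, -7.4, 4.9]
opening: 0.65
grasp_force: 4.1
```

{"fn": "step_arm", "kwargs": {
  "plan": "0 0 0 0 1 0 90;0 0 0 0.1 2 0 90;0 0 0 0.1 2 0 90"
}}

```text
clock: 13.95
eef_pos: [570.8, 75.4, 61.5]
tcp_rot: [-3.141, 0.003, 1.495]
contact_force: [-1.8, -18.6, 8.7]
opening: 0.643
grasp_force: 9.5
```

Stop contact: the force rose and the TCP stalled. One more gentle squeeze will seat it square, then I'll retreat.

{"fn": "step_arm", "kwargs": {
  "plan": "0 0 0 0 1 0 90;0 0 0 0 1 0 90;0 0 0 0 -3 0 90;0 0 0 -0.8 -10 0 90;0 0 0 -2 -25 0 90;0 0 0 -3 -40 10 90;0 0 0 -3 -40 50 90;0 0 0 -3 -40 95 90"
}}

```text
clock: 14.75
eef_pos: [566.9, 36.3, 156.5]
tcp_rot: [-3.138, 0.0, 1.494]
contact_force: [0.7, -0.0, 0.5]
opening: 0.648
grasp_force: 0.0
```

{"fn": "step_arm", "kwargs": {
  "plan": "0 0 0 -5 -45 20 90;0 0 0 -10 -90 40 90;0 0 0 -15 -135 50 90;0 0 0 -15 -180 50 90;0 0 0 -15 -225 50 90;0 0 0 -15 -260 50 90;0 0 0 -15 -260 50 90;0 0 0 -15 -260 50 90"
}}

```text
clock: 15.55
eef_pos: [552.6, -223.3, 206.6]
tcp_rot: [-3.141, -0.0, 1.493]
contact_force: [0.0, 0.3, 0.3]
opening: 0.645
grasp_force: 0.0
```

Run:
```python
from h import *
box("scene","pics/scene8.png");box("top","pics/top8.png"); s=r.sense(); print(s["eef_pos"],s["contact_force"])
```

```text
scene [158.8  -0.7] [108.2  98.7] 0.03 2645
top [158.4   0.8] [ 97.1 109.4] 89.76 2762
[ 552.92213255 -221.73005277  206.41956509] [0.05847576 0.17961396 0.22267428]
```

View pics/top8.png

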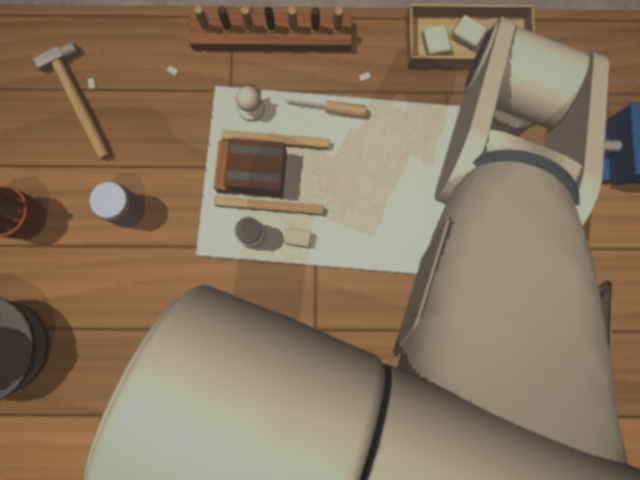

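The box at (251,167) stands square against the stop, clear of both rails, and the other objects haven't moved.

```bash
python3 -c "
from rig import r
print(r.sign_off())"
```

```text
the job is handed in; nothing more can be done
None
```

The mould box is home, square against the stop block and about 1 mm or less off the centre line. Neither rail appears to have been touched, the other objects were left alone, and the job was handed in at about 16 s of the 72 s allowed.

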